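# Seat the reference sphere in its bayonet socket and hold it home

### The job

Pick up the fitting with the white ceramic ball, push its two pins down through the two notches of the red-based bayonet socket against the spring, and twist it a quarter turn clockwise (seen from above) as far as the stop. Finish while still gripping it and pressing it fully home, the underside of its bar flush on the socket's steel plate: the spring lifts it as soon as you let up, so do not let go. Leave the black-topped fitting and everything else on the table where it is.

Things in the scene. Friction and masses are not known exactly. Their poses are not given: they have to be found in the camera images.
- sphere_fitting: Fitting to mount, 0.2 to 0.35 kg, standing upright on the table, 74 mm high. Origin: centre of the shank's foot, z up. A shank 28 mm in diameter (foot tapered to 21 mm) and 20 mm long with two cross pins carries a blue bar, from 20 to 48 mm up, with a white ceramic ball 22 mm in diameter on top. Alike when turned half a turn.
- sphere_bar (a point): On the axis of the fitting to mount, 44 mm above its origin, 24 mm above the bar's underside: a good height to grip with the fingertips clear of the socket. The bar is 56 mm long along own x (a white stripe on top at each end), 24 mm wide between its flat sides along own y (grip here), 28 mm high.
- sphere_pins (a point): On the axis of the same fitting, at the height of its pins, 8 mm above the foot: two round pins 8 mm thick stick out to 22 mm from the axis along own +x and -x, right under the bar's two ends.
- plug_fitting: Bystander, leave alone: the same fitting with a black cylinder (18 mm in diameter, top 72 mm above the origin) instead of the white ball. Origin: centre of its foot. Which of the two stands where varies.
- socket: The socket, fixed to the table: a red block 84 by 84 mm, 55 mm high, under a steel plate 72 by 72 mm, 5 mm thick, its top 60 mm above the origin. Origin: underside, on the socket's axis, z up. When the fitting is fully home its bar rests on the plate and its origin is 40 mm above this origin. If let go after the turn, the spring lifts it 3 mm and it stays caught there.
- socket_mouth (a point): Centre of the plate's round bore (31 mm in diameter), at the top of the plate. Two notches 12 mm wide reach to 24 mm from the axis along own +x and -x (white marks beside them). The pins go down through them, so the bar must lie along this x, either way round, to go in.
- socket_stop (a point): A yellow mark on the plate, 31 mm from the axis along own -y (another at +y). The pins can turn under the plate once the fitting is less than 3 mm above home: clockwise seen from above, 90 degrees to a stop, where the bar lies along the socket's y. It cannot turn the other way.
- plunger_disc (a joint): How far (m) the brass spring disc in the bore is pressed down: 0 free, 0.012 when the fitting is fully home. The fitting's foot meets it 12 mm before home; it pushes up with about 6 N at first and 12 N at home.
- chuck: Bystander, leave alone: steel three-jaw chuck 96 mm in diameter, 54 mm high; origin under its centre
- fixture_cup: Bystander, leave alone: steel cup 60 mm in diameter, 35 mm high, with two upright 30 mm pins on its rim (65 mm in all); origin under its centre
- green_clamp: Bystander, leave alone: green cast clamp 130 by 60 mm (a cross bar 100 mm long), 55 mm high; origin under its centre
- mouse: Bystander, leave alone: black computer mouse 100 by 58 mm, 22 mm high; origin under its centre
- step_block: Bystander, leave alone: ground steel block 50 by 75 mm, 25 mm high; origin under its centre
- screwdriver: Bystander, leave alone: red-handled screwdriver about 0.2 m long, lying along its x; origin on the table under it
Things that resemble listed ones, but are neither listed nor needed, are in the scene too. What is shaped like the sphere_fitting but pink is not meant.

How it is judged:
On the way, in this order (a step that is already met when the one before it is completed fails the run):
1. the white-ball fitting is lifted in the gripper (height (world z) of sphere_fitting above 0.03 m and contact force between the fingers and sphere_fitting above 1 N), for 0.1 s.
2. its pins are pushed down through the notches, the bar still along them (horizontal distance between sphere_fitting and socket below 0.004 m and z of sphere_fitting in the frame of socket between 0.036 and 0.045 m and angle between the x axis of sphere_fitting and the x axis of socket, either way round below 0.45 rad), for 0.05 s.
3. it is twisted a quarter turn, the pins under the plate (horizontal distance between sphere_fitting and socket below 0.004 m and z of sphere_fitting in the frame of socket below 0.0445 m and angle between the x axis of sphere_fitting and the y axis of socket, either way round below 0.26 rad), for 0.1 s.
At the end, for the whole second after the job is handed in: The white-ball fitting is in the socket, turned to within 15 degrees of the full quarter turn, upright, its bar within 1.5 mm of flush on the plate with the spring pressed down, and the gripper still grips it (more than 2 N) and holds it down (horizontal distance between sphere_fitting and socket below 0.004 m and z of sphere_fitting in the frame of socket between 0.0375 and 0.0415 m and angle between the x axis of sphere_fitting and the y axis of socket, either way round below 0.26 rad and angle between sphere_fitting's own z axis and vertical below 0.08 rad and value of joint plunger_disc above 0.0103 m and contact force between the fingers and sphere_fitting above 2 N); the arm keeps its last pose, push and grip.
It fails at once if the black-topped fitting is moved by over 15 mm or tipped (distance of plug_fitting from where it was at the start of the episode above 0.015 m or angle between plug_fitting's own z axis and vertical above 0.3 rad).
It fails at once if another thing on the table is moved by over 20 mm (distance of any of chuck, fixture_cup, green_clamp, mouse, step_block, screwdriver from where it was at the start of the episode above 0.02 m).
It also fails if it takes over 43 s, if anything falls off the work surface, if the arm or the gripper's body presses on something with over 40 N, if the wrist force passes 120 N, or if a joint passes its speed limit or range.

### The arm

A 6-joint arm with a two-finger parallel gripper is mounted at the origin on the work surface. World frame = base frame: x ahead of the robot, y to its left, z up, the work surface at z = 0. Lengths are in m, angles in rad, forces in N, time in s.
With the tool pointing down it reaches from about 0.35 to 0.8 m from the base axis. Payload 7.3 kg.
Tool frame: the origin (TCP) lies on the centre line of the jaws, within the pads' length; the fingertips stand 14 mm ahead of it and the grasp point (between the pads) lies 5 mm behind it; z points along the fingers, y is the line along which they close (so a half turn about z gives the same grasp; the last joint's range is limited). The gripper opens to 85 mm and grips with 20 to 120 N. Pads are 22 mm wide; open, the fingers measure 114 mm over their backs; the gripper's body (76 mm by 85 mm) begins 54 mm behind the grasp point. The pads swing forward as they close: fully open they stand 13 mm farther back than shut.
Start: joints at [1.071, 0.342, 1.524, -0, 1.275, -0.146], TCP at [0.182, 0.493, 0.245] pointing down, gripper open.
Joint ranges: [-2.53, 2.53], [-0.77, 2.02], [0.04, 2.7], [-1, 4.14], [0.28, 2.66], [-3.11, 3.11]. Speed limits (rad/s): [2.57, 2.57, 3.14, 3.14, 3.14, 3.14].

### API

Orientations are given as [roll, pitch, yaw] about the fixed x, y, z axes, in that order (R = Rz(yaw) Ry(pitch) Rx(roll)).
In Python, from cell import bot gives the robot as it stands.
- The arm moves only by the tool carry_out, never from a script. Its argument "series" is a list of rows, each a list of 2 entries, a list of its own where there are three numbers: the shift along the tool's x, y, z scaled (see below), then the turn, a rotation vector about the tool's x, y, z scaled (see below). In form: [[[tx, ty, tz], [wx, wy, wz]], ...]. A call has 1 to 5 rows; each row is the pose to reach, as a shift and turn from the pose commanded when the call began, along the tool's axes at that moment; what a row does not reach only later rows make up. The controller multiplies each number of a shift by 250 mm and each number of a turn by 45 degrees. A row lasts 1/10 s, in which the tool goes at most 50 mm and 8.59 degrees, less where a joint would pass 70% of its speed; a pose out of reach is approached as far as the arm can. A call with a number of a shift or a turn outside -1 to 1 is refused whole. A call with a gripper value outside its range is refused whole. "grip" is the opening, from -1 (shut) to 1 (fully open), set as the call begins (left out, the last holds). The fingers move at their own pace and stop on an object; "grip_force" is the grip in N (left out, the last holds). Time passes only in rows, so rows that repeat a pose let the fingers close. It gives the time, the measured TCP pose, the force, the opening and the grip force at its end, in the units of the state.
- bot.get_state(): the state, without advancing time (a new reading comes with each control period).
- bot.grab_frame(name): name is "scene" or "top"; returns a dict with "pixels" (400x640x3 uint8, red, green, blue), "K" (3x3 intrinsics, pixels), "R" (3x3) and "t" (3): a world point X has camera coordinates R X + t. Camera axes: x right, y down, z forward; pixel columns grow to the right and rows downward; lengths in m; the calibration is good to about 2 mm. A picture is of the moment at which its call begins. There is no depth.
- bot.sign_off(): hands the job in; it is judged then, once.
Trained networks look in a picture, given as the dict that the camera call returned (one of the last four; its "shot" number tells which), for a name from the list of things; names that differ only in an ending like _2 or _b are one class to them, and where a whole thing is asked for, a point or a joint stands for the part that bears it (a point fixed in the world has none). Each returns a list of dicts, best first, with "score" (0 to 1); they miss things now and then, are a little off and sometimes report something else, mostly with a low value. They report only what shows in the picture. A call takes as long as a camera call. They do not tell look-alikes from the thing itself.
- bot.cut_out(thing, picture): "region" (400x640 bool, what is visible of it) and "bbox" ([left, top, right, bottom] in pixels, round what is visible of it).
The state is a dict: "time": time; "q": joint angles; "qvel": joint speeds; "effort": joint torques, N m; "tcp_pos": TCP position; "tool_rot": TCP orientation; "ft_force": force on the tool from outside, world axes, zero at the start; "wrist_torque": the same for the moment, N m; "gripper_width": finger opening in m; "grasp_force": force on a finger pad.
Only numpy, scipy, OpenCV 4.12 (cv2) and the standard library are available. Lean on these libraries where they do the work, as an engineer would, in place of code of your own. Each camera call takes 0.05 s, during which the arm holds its last target. There are 200 camera calls.

## Working session

There is one attempt and no reset: what is moved stays moved. The work goes in short steps, Python scripts to look and compute and a tool call to move; the robot and the scene stay as the last step left them, time stands still between calls to the robot, and variables do not carry over. Pictures are saved under pics/ and viewed, at most 10 in all, crops included, and the job is handed in when it is done.

Besides the shell and the picture viewer there is one more tool, called after "Request:" as a command line: name --argument value ..., lists and objects as JSON in quotes. carry_out: Moves the arm, as the interface text tells. Shifts and turns lie within -1 to 1; 1 stands for 250 mm of shift or 45 degrees of turn. Its arguments: {"type":"object","properties":{"series":{"type":"array"},"grip":{"type":"number"},"grip_force":{"type":"number"}},"required":["series"]}

```bash
mkdir -p pics; cat > h.py <<'E'
import numpy as np, cv2
from cell import bot
E
python3 - <<'E'
from h import *
s=bot.get_state();print(s)
for n in("scene","top"):
    f=bot.grab_frame(n);cv2.imwrite(f"pics/{n}0.png",f["pixels"][:,:,::-1]);np.savez(f"{n}0.npz",**{k:f[k] for k in("pixels","K","R","t")})
    print(n,f["K"].tolist(),(-f["R"].T@f["t"]).tolist())
    for th in("sphere_fitting","plug_fitting","socket"):
        print(th,[(round(d["score"],2),d["bbox"]) for d in bot.cut_out(th,f)])
E
```

```text
{'time': 0.0, 'q': array([ 1.07100321e+00,  3.42750038e-01,  1.52503942e+00,  3.75190967e-05,
        1.27539527e+00, -1.45985518e-01]), 'qvel': array([-0.00145175, -0.00044803,  0.000773  ,  0.00159181,  0.00105683,
       -0.00162856]), 'effort': array([ 1.75721820e-03, -4.33667135e+01, -2.46018362e+01, -8.97901964e-05,
        7.70337414e-03, -7.45047373e-06]), 'tcp_pos': array([0.18167261, 0.49215326, 0.24460395]), 'tool_rot': array([-3.14002273e+00, -2.67089824e-04,  2.78777389e+00]), 'ft_force': array([ 0.77504055, -0.3194047 ,  0.14956828]), 'wrist_torque': array([ 0.03406573,  0.02570923, -0.0509599 ]), 'grasp_force': 0.0, 'gripper_width': 0.08559621681987745}
scene [[447.7890976569313, 0.0, 314.40897556019667], [0.0, 447.7890976569313, 193.73916115501308], [0.0, 0.0, 1.0]] [1.584125684128292, -0.36595358511261916, 0.7413979233144513]
sphere_fitting [(0.75, [273.6, 191.7, 294.1, 211.6]), (0.72, [258.0, 175.5, 269.9, 198.4]), (0.56, [290.2, 170.0, 309.7, 193.3]), (0.33, [363.9, 222.7, 402.8, 258.9])]
plug_fitting [(0.6, [216.5, 196.7, 230.2, 225.1])]
socket [(0.75, [361.7, 174.3, 398.5, 209.4]), (0.2, [271.0, 225.3, 297.6, 257.2])]
top [[364.21372528747503, 0.0, 314.4091217237036], [0.0, 364.21372528747503, 199.5384672255014], [0.0, 0.0, 1.0]] [0.5043576941619152, 0.015016823036258157, 1.1510005867614714]
sphere_fitting [(0.58, [453.3, 226.1, 473.7, 290.2]), (0.46, [339.0, 220.0, 357.5, 243.3]), (0.43, [351.5, 255.5, 363.8, 273.8]), (0.43, [312.2, 255.5, 333.1, 266.1])]
plug_fitting [(0.49, [399.9, 231.2, 410.0, 252.7])]
socket [(0.97, [237.8, 200.7, 270.0, 233.3])]
```

```bash
python3 - <<'E'
import cv2
a=cv2.imread("pics/top0.png");b=cv2.imread("pics/scene0.png")
cv2.imwrite("pics/topc.png",cv2.resize(a[170:310,210:430],None,fx=3.6,fy=3.6,interpolation=2))
cv2.imwrite("pics/scenec.png",cv2.resize(b[150:270,200:420],None,fx=3.6,fy=3.6,interpolation=2))
E
```

```text
(no output)
```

View pics/top0.png

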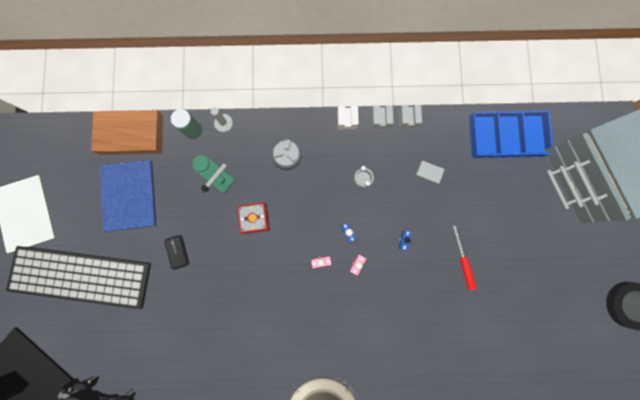

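View pics/topc.png

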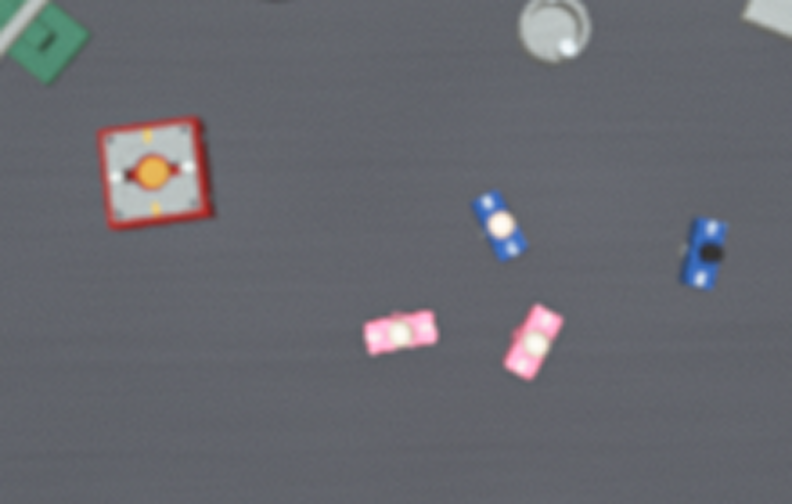

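View pics/scenec.png

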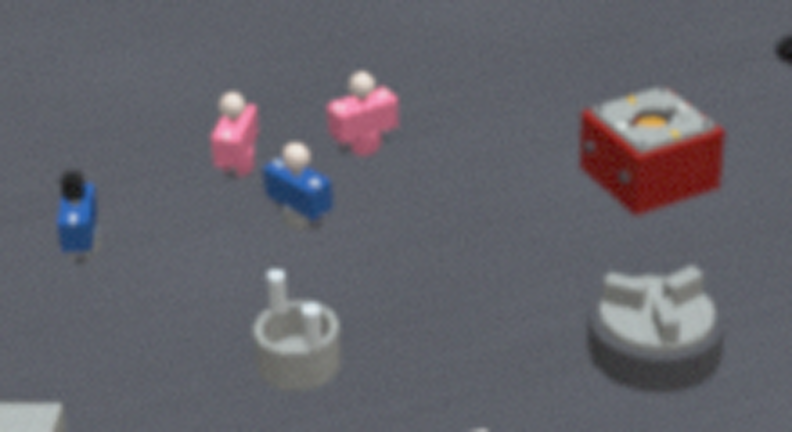

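The top view shows the blue white-ball fitting at about (349,232), the black-topped one at (405,240), pink look-alikes at (321,263) and (358,265), and the socket at (252,218). The scene view agrees: target at about (281,200), socket at (380,190). Next I'll take precise measurements.

```bash
cat >> h.py <<'E'
def shots(n,k=3):
    fs=[bot.grab_frame(n) for _ in range(k)]
    f=fs[-1]; f["avg"]=np.mean([g["pixels"].astype(np.float32) for g in fs],0); return f
def rect(f,c,z,half=0.06,res=0.0005):
    """metric plan view at height z: column=+x, row=+y about c"""
    n=int(2*half/res)+1
    A=np.array([[res,0,c[0]-half],[0,res,c[1]-half],[0,0,z],[0,0,1.]])
    H=f["K"]@np.c_[f["R"],f["t"]]@A
    return cv2.warpPerspective(f["avg"],H,(n,n),flags=cv2.INTER_CUBIC|cv2.WARP_INVERSE_MAP)
def unproj(f,uv,z):
    d=f["R"].T@np.linalg.solve(f["K"],[uv[0],uv[1],1.]);c=-f["R"].T@f["t"]
    return (c+d*(z-c[2])/d[2])[:2]
def proj(f,X):
    p=f["K"]@(f["R"]@np.array(X)+f["t"]);return p[:2]/p[2]
def ball(f,xy,z,r=0.022):
    im=rect(f,xy,z,r,0.0005); n=im.shape[0]
    R,G,B=im[...,0],im[...,1],im[...,2]
    m=((R>150)&(R>B-5)).astype(np.uint8)
    k,l,s,ce=cv2.connectedComponentsWithStats(m); i=1+np.argmax(s[1:,4])
    return ce[i]*0.0005+np.array(xy)-r, s[i].tolist()
E
python3 - <<'E'
from h import *
T=shots("top");S=shots("scene")
for f,uv in((T,(349,232)),(S,(281.5,193))):
    p=unproj(f,uv,.063)
    for _ in range(3): p,s=ball(f,p,.063)
    print("ball",p,s)
pf=p
sq=unproj(T,(252,217),.06);print(sq)
out=[]
for f,c,z in((T,pf,.048),(T,sq,.06),(S,pf,.048),(S,sq,.06)):
    out.append(cv2.resize(np.clip(rect(f,c,z,.05,.0005),0,255).astype(np.uint8)[:,:,::-1],(300,300)))
cv2.imwrite("pics/r.png",np.vstack([np.hstack(out[:2]),np.hstack(out[2:])]));np.save("c.npy",np.r_[pf,sq])
for f,n in((T,"T"),(S,"S")): np.savez(n+".npz",**{k:f[k] for k in("avg","K","R","t")})
E
```

```text
ball [ 0.53610743 -0.08996052] [24, 22, 41, 44, 1352]
ball [ 0.52965263 -0.08589374] [9, 23, 71, 42, 2320]
[0.58688541 0.19904247]
```

View pics/r.png

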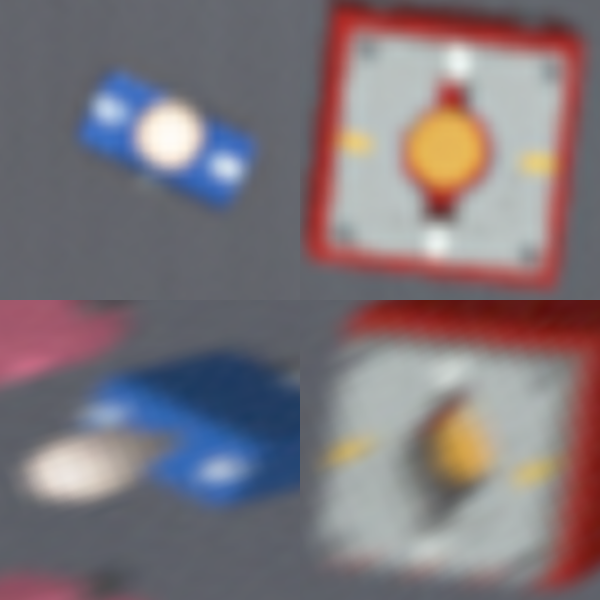

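```bash
cat >> h.py <<'E'
def blobs(f,c,z,kind,half=0.045,amin=40):
    im=rect(f,c,z,half); R,G,B=[im[...,i] for i in range(3)]
    if kind=="white": m=(R>205)&(B>205)
    if kind=="stripe": m=(R>150)&(B>R+5)
    if kind=="yellow": m=(R>195)&(B<R-35)
    k,l,s,ce=cv2.connectedComponentsWithStats(m.astype(np.uint8))
    return [(ce[i]*.0005+np.array(c)-half,int(s[i,4])) for i in range(1,k) if s[i,4]>=amin]
E
python3 - <<'E'
from h import *
np.set_printoptions(precision=4,suppress=True)
c=np.load("c.npy")
for n in "TS":
    f=dict(np.load(n+".npz"))
    print(n)
    for k,cc,z,h in(("stripe",(.536,-.09),.048,.04),("white",c[2:],.06,.04),("yellow",c[2:],.06,.04)):
        for b in blobs(f,cc,z,k,h): print(" ",k,b)
    # ball in image space
    u=proj(f,(.536,-.09,.063)).round().astype(int);x0,y0=u-10
    a=cv2.resize(f["avg"][y0:y0+21,x0:x0+21],None,fx=8,fy=8,interpolation=cv2.INTER_CUBIC)
    m=((a[...,0]>150)&(a[...,0]>a[...,2]-5)).astype(np.uint8)
    k,l,s,ce=cv2.connectedComponentsWithStats(m);i=1+np.argmax(s[1:,4])
    uv=(ce[i]+.5)/8-.5+[x0,y0];print("  ball",unproj(f,uv,.063),s[i])
    # plate grey
    im=rect(f,c[2:],.06,.055).astype(np.float32);g=(abs(im[...,0]-im[...,2])<22)&(im[...,1]>135)
    k,l,s,ce=cv2.connectedComponentsWithStats(g.astype(np.uint8));i=1+np.argmax(s[1:,4])
    pts=np.argwhere(l==i)[:,::-1].astype(np.float32)
    (cx,cy),wh,an=cv2.minAreaRect(pts);print("  plate",np.array([cx,cy])*.0005+c[2:]-.055,np.array(wh)*.5,an)
E
```

```text
T
  stripe (array([ 0.5158, -0.0993]), 165)
  stripe (array([ 0.5346, -0.0882]), 265)
  stripe (array([ 0.5554, -0.08  ]), 215)
  white (array([0.5899, 0.1698]), 240)
  white (array([0.5827, 0.23  ]), 217)
  yellow (array([0.5856, 0.199 ]), 2182)
  yellow (array([0.555 , 0.1965]), 324)
  yellow (array([0.6167, 0.2035]), 354)
  ball [ 0.536  -0.0899] [  55   56   58   55 2447]
  plate [0.5859 0.1997] [70.2545 70.891 ] 6.410840034484863
S
  stripe (array([ 0.5529, -0.0791]), 84)
  yellow (array([0.5943, 0.1968]), 714)
  yellow (array([0.5543, 0.1989]), 55)
  yellow (array([0.6131, 0.2072]), 135)
  ball [ 0.5298 -0.0859] [  62   44   59   52 2406]
  plate [0.5845 0.2026] [76.3504 75.628 ] 6.666659832000732
```

Request:
carry_out --series '[[[-0.71,-0.56,0.16],[0,0,0.95]],[[-0.71,-0.56,0.16],[0,0,0.95]],[[-0.71,-0.56,0.16],[0,0,0.95]],[[-0.71,-0.56,0.16],[0,0,0.95]],[[-0.71,-0.56,0.16],[0,0,0.95]]]' --grip 1

```text
time: 1.2
tcp_pos: [0.3007, 0.2971, 0.2049]
tool_rot: [-3.141, 0.001, 2.034]
ft_force: [-0.3, 0.4, 0.5]
gripper_width: 0.085
grasp_force: 0.0
```

```bash
cat >> h.py <<'E'
def plan(x,y,z,yawdeg):
    from scipy.spatial.transform import Rotation as Ro
    s=bot.get_state(); M=Ro.from_euler("xyz",s["tool_rot"])
    G=Ro.from_euler("xyz",[np.pi,0,np.radians(yawdeg)])
    sh=M.inv().apply(np.array([x,y,z])-s["tcp_pos"]); w=(M.inv()*G).as_rotvec()
    print("t",round(s["time"],2),"pos",s["tcp_pos"].round(4),"rot",np.degrees(s["tool_rot"]).round(2),"F",s["ft_force"].round(1),"T",s["wrist_torque"].round(2),"w",round(s["gripper_width"],4),"q6",s["q"][5].round(2))
    print("shift",(sh/.25).round(4),"turn",(np.degrees(w)/45).round(4))
E
python3 -c "
from h import *
plan(.536,-.09,.12,26)"
```

```text
t 1.2 pos [0.3007 0.2971 0.2049] rot [-1.7998e+02  4.0000e-02  1.1654e+02] F [-0.3  0.4  0.5] T [ 0.01 -0.    0.01] w 0.085 q6 0.14
shift [-1.8056  0.1501  0.3408] turn [3.0000e-04 1.0000e-03 2.0121e+00]
```

Request:
carry_out --series '[[[-0.9,0.075,0.17],[0,0,0.95]],[[-0.9,0.075,0.17],[0,0,0.95]],[[-0.9,0.075,0.17],[0,0,0.95]],[[-0.9,0.075,0.17],[0,0,0.95]],[[-0.9,0.075,0.17],[0,0,0.95]]]'

```text
time: 1.7
tcp_pos: [0.4201, 0.1049, 0.1625]
tool_rot: [3.141, 0.0, 1.287]
ft_force: [-0.9, 0.1, 0.3]
gripper_width: 0.0855
grasp_force: 0.0
```

Request:
carry_out --series '[[[-0.61,0.665,0.17],[0,0,1]],[[-0.61,0.665,0.17],[0,0,1]],[[-0.61,0.665,0.17],[0,0,1]],[[-0.61,0.665,0.17],[0,0,1]],[[-0.61,0.665,0.17],[0,0,1]]]'

```text
time: 2.2
tcp_pos: [0.5386, -0.0876, 0.1196]
tool_rot: [3.141, -0.0, 0.537]
ft_force: [0.3, 0.3, -0.2]
gripper_width: 0.0851
grasp_force: 0.0
```

```bash
python3 -c "
from h import *
plan(.536,-.09,.039,26)"
```

```text
t 2.2 pos [ 0.5386 -0.0876  0.1196] rot [ 1.7995e+02 -2.0000e-02  3.0780e+01] F [ 0.3  0.3 -0.2] T [ 0.03 -0.    0.03] w 0.0851 q6 0.73
shift [-0.0141  0.0026  0.3223] turn [ 0.001  -0.0005  0.1061]
```

Request:
carry_out --series '[[[-0.014,0.003,0.05],[0,0,0.106]],[[-0.014,0.003,0.16],[0,0,0.106]],[[-0.014,0.003,0.26],[0,0,0.106]],[[-0.014,0.003,0.322],[0,0,0.106]],[[-0.014,0.003,0.322],[0,0,0.106]]]'

```text
time: 2.7
tcp_pos: [0.5332, -0.0864, 0.0377]
tool_rot: [-3.138, 0.003, 0.462]
ft_force: [0.1, -0.5, -0.2]
gripper_width: 0.0856
grasp_force: 0.0
```

Request:
carry_out --series '[[[0,0,0],[0,0,0]],[[0,0,0],[0,0,0]],[[0,0,0],[0,0,0]],[[0,0,0],[0,0,0]],[[0,0,0],[0,0,0]]]' --grip -1 --grip_force 80

```text
time: 3.2
tcp_pos: [0.5353, -0.087, 0.0408]
tool_rot: [3.14, -0.002, 0.462]
ft_force: [-0.7, -0.2, 6.0]
gripper_width: 0.0226
grasp_force: 80.0
```

```bash
python3 -c "
from h import *
plan(.536,-.09,.15,26);print(bot.get_state()['grasp_force'])
f=shots('scene',1);u=proj(f,(.536,-.09,.06)).astype(int);cv2.imwrite('pics/g.png',cv2.resize(f['pixels'][u[1]-50:u[1]+50,u[0]-60:u[0]+60,::-1],None,fx=5,fy=5))"
```

```text
t 3.2 pos [ 0.5353 -0.087   0.0408] rot [ 1.7992e+02 -9.0000e-02  2.6490e+01] F [-0.7 -0.2  6. ] T [-0.06 -0.05  0.01] w 0.0226 q6 0.81
shift [-0.0023  0.0127 -0.4368] turn [ 0.0018 -0.0021  0.0108]
79.98536677099764
```

View pics/g.png

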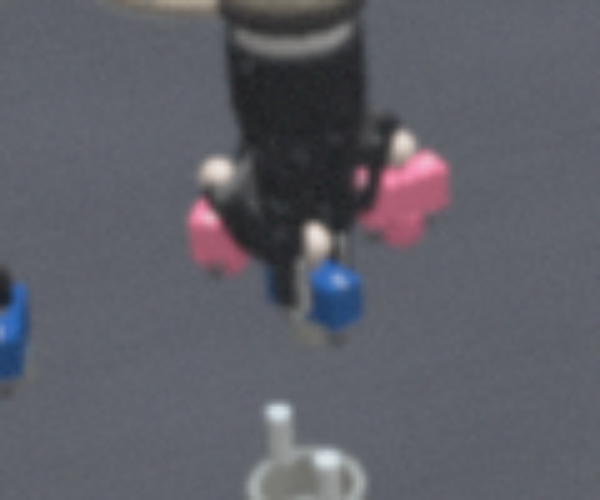

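Gripped: the blue fitting at about (330,290) in the crop is between the fingers with its ball showing at (317,240), and the pink ones are clear. Next I lift it.

Request:
carry_out --series '[[[0,0,-0.1],[0,0,0]],[[0,0,-0.25],[0,0,0]],[[0,0,-0.4],[0,0,0]],[[0,0,-0.4],[0,0,0]],[[0,0,-0.4],[0,0,0]]]'

```text
time: 3.75
tcp_pos: [0.5344, -0.0866, 0.14]
tool_rot: [3.141, -0.0, 0.462]
ft_force: [-0.3, -0.2, -3.2]
gripper_width: 0.0226
grasp_force: 79.5
```

```bash
python3 -c "
from h import *
plan(.586,.1998,.14,96.6)
for _ in range(4): shots('top',1);s=bot.get_state();print(s['tcp_pos'].round(4),np.degrees(s['tool_rot']).round(2),s['ft_force'].round(1),s['wrist_torque'].round(2))"
```

```text
t 3.75 pos [ 0.5344 -0.0866  0.14  ] rot [ 1.7998e+02 -3.0000e-02  2.6490e+01] F [-0.3 -0.2 -3.2] T [-0.03  0.05 -0.01] w 0.0226 q6 0.81
shift [ 6.957e-01 -9.333e-01 -1.000e-04] turn [ 7.000e-04 -3.000e-04 -1.558e+00]
[ 0.5337 -0.0864  0.1388] [-1.7992e+02  8.0000e-02  2.6490e+01] [ 0.1 -0.7 -4. ] [-0.05  0.05  0.01]
[ 0.5335 -0.0864  0.1383] [-1.7987e+02  1.3000e-01  2.6490e+01] [ 0.1  0.5 -3.1] [ 0.01 -0.01 -0.01]
[ 0.5335 -0.0864  0.1381] [-1.7985e+02  1.5000e-01  2.6480e+01] [ 0.3  1.1 -3.5] [-0.02 -0.01 -0.04]
[ 0.5336 -0.0864  0.1381] [-1.7986e+02  1.4000e-01  2.6490e+01] [ 0.2  0.7 -3.1] [ 0.01 -0.01  0.03]
```

Request:
carry_out --series '[[[0.15,-0.2,0],[0,0,-0.95]],[[0.3,-0.4,0],[0,0,-0.95]],[[0.4,-0.54,0],[0,0,-0.95]],[[0.5,-0.67,0],[0,0,-0.95]],[[0.6,-0.8,0],[0,0,-0.95]]]'

```text
time: 4.45
tcp_pos: [0.5791, 0.161, 0.1384]
tool_rot: [-3.139, 0.001, 1.214]
ft_force: [1.1, -1.3, -2.2]
gripper_width: 0.0227
grasp_force: 79.5
```

```bash
python3 -c "
from h import *
for _ in range(3): shots('top',1)
plan(.586,.1998,.14,96.6)"
```

```text
t 4.6 pos [0.5789 0.1623 0.1381] rot [-1.7988e+02  4.0000e-02  6.9540e+01] F [ 0.2 -0.2 -2.9] T [-0.05  0.02  0.03] w 0.0225 q6 0.5
shift [ 0.1504 -0.026  -0.0076] turn [-2.900e-03  3.000e-04 -6.014e-01]
```

Request:
carry_out --series '[[[0.15,-0.026,0],[0,0,-0.6]],[[0.15,-0.026,0],[0,0,-0.6]],[[0.15,-0.026,0.05],[0,0,-0.6]],[[0.15,-0.026,0.09],[0,0,-0.6]],[[0.15,-0.026,0.09],[0,0,-0.6]]]'

```text
time: 5.1
tcp_pos: [0.5855, 0.1952, 0.1148]
tool_rot: [-3.137, 0.001, 1.675]
ft_force: [0.2, 0.3, -3.7]
gripper_width: 0.0224
grasp_force: 79.4
```

```bash
python3 -c "
from h import *
T=shots('top',2);S=shots('scene',2)
plan(.586,.1998,.1,96.6)
o=[]
for f in (T,S):
    u=proj(f,(.586,.2,.09)).astype(int);o.append(cv2.resize(np.clip(f['avg'],0,255).astype(np.uint8)[u[1]-35:u[1]+35,u[0]-35:u[0]+35,::-1],(400,400),interpolation=2))
cv2.imwrite('pics/a.png',np.hstack(o))
for f,n in((T,'T'),(S,'S')): np.savez(n+'2.npz',**{k:f[k] for k in('avg','K','R','t')})
"
```

```text
t 5.3 pos [0.5872 0.1961 0.1177] rot [179.97  -0.    96.09] F [ 0.1  0.6 -1.4] T [-0.03  0.01  0.03] w 0.0222 q6 0.09
shift [ 0.0153 -0.0032  0.0706] turn [ 0.0007 -0.0001 -0.0114]
```

View pics/a.png

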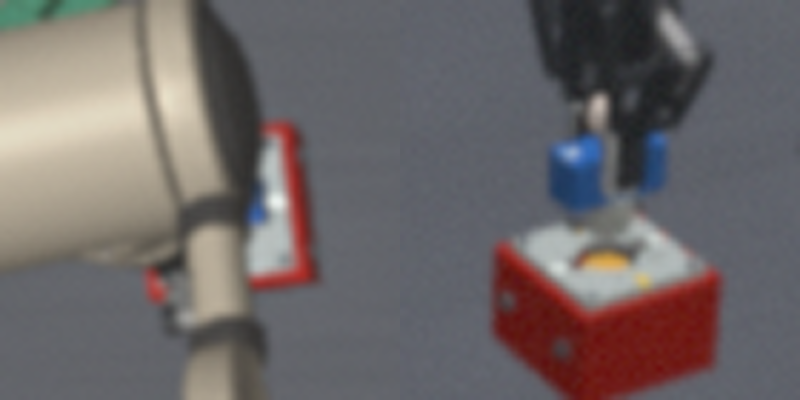

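The scene camera shows the bar held over the socket plate, with its near end at crop pixel (580,175) and the bore at (605,262). I'll compare the lateral centres of the bar and the socket in this one camera.

```bash
cat > lat.py <<'E'
from h import *
from scipy.spatial import ConvexHull
def ext(f,m,box):
    """sub-pixel left/right extremes of a mask (upsampled)"""
    ys,xs=np.nonzero(m); return xs.min(),xs.max(),ys.min(),ys.max()
def up(f,x0,y0,w,h,k=8):
    a=cv2.resize(f["avg"][y0:y0+h,x0:x0+w],None,fx=k,fy=k,interpolation=cv2.INTER_CUBIC)
    return a,lambda p,o:(p+.5)/k-.5+o
def big(m):
    k,l,s,ce=cv2.connectedComponentsWithStats(m.astype(np.uint8));i=1+np.argmax(s[1:,4]);return l==i
def box(c,yaw,hx,hy,z0,z1):
    a=np.radians(yaw);X=np.array([np.cos(a),np.sin(a)]);Y=np.array([-X[1],X[0]])
    return [[*(c+sx*hx*X+sy*hy*Y),z] for sx in(-1,1) for sy in(-1,1) for z in(z0,z1)]
def measure(f,s):
    tcp=s["tcp_pos"];yaw=np.degrees(s["tool_rot"][2])
    u=proj(f,(.586,.2,.06)).astype(int);x0,y0=u-[45,60]
    a,c=up(f,x0,y0,90,100);R,G,B=[a[...,i] for i in range(3)]
    blue=(B-R>55);ys,xs=np.nonzero(blue);L,Rr,t,b=[(xs.min()),(xs.max()),ys.min(),ys.max()]
    P=np.array([proj(f,p) for p in box(tcp[:2],yaw,.028,.012,tcp[2]-.019,tcp[2]+.009)])
    print("bar img",c(L,x0).round(2),c(Rr,x0).round(2),"rows",c(t,y0).round(2),c(b,y0).round(2)," model",P.min(0).round(2),P.max(0).round(2))
    red=big(R-B>50);ys,xs=np.nonzero(red)
    Q=np.array([proj(f,p) for p in box(np.array([.586,.1998]),6.6,.042,.042,0,.055)])
    print("red img",c(xs.min(),x0).round(2),c(xs.max(),x0).round(2),"rows",c(ys.max(),y0).round(2)," model",Q.min(0).round(2),Q.max(0).round(2))
E
python3 - <<'E'
from lat import *
f=dict(np.load("S2.npz"));s=bot.get_state();measure(f,s)
c=np.array([.586,.2,.1]);
for d in np.eye(3)*.01: print((proj(f,c+d)-proj(f,c)).round(2),end=" ")
E
```

```text
bar img 371.06 391.06 rows 160.81 174.06  model [369.59 158.91] [391.11 175.56]
red img 361.31 400.44 rows 208.69  model [359.91 174.2 ] [400.36 210.18]
[1.63 1.57] [ 3.07 -0.66] [ 0.19 -3.02]
```

Request:
carry_out --series '[[[0.015,-0.003,0.03],[0,0,-0.011]],[[0.015,-0.003,0.055],[0,0,-0.011]],[[0.015,-0.003,0.055],[0,0,-0.011]],[[0.015,-0.003,0.055],[0,0,-0.011]]]'

```text
time: 5.7
tcp_pos: [0.5855, 0.2003, 0.1032]
tool_rot: [-3.141, 0.0, 1.688]
ft_force: [-0.2, -0.6, -3.3]
gripper_width: 0.0225
grasp_force: 79.5
```

```bash
python3 -c "
from lat import *
f=shots('scene',3)
plan(.586,.1998,.096,96.6);measure(f,bot.get_state())
"
```

```text
t 5.85 pos [0.5859 0.2002 0.1038] rot [179.97  -0.    96.73] F [ 0.3  0.4 -2.3] T [0.01 0.02 0.02] w 0.0226 q6 0.09
shift [-0.0017  0.0002  0.0311] turn [ 0.0006 -0.0001  0.0029]
bar img 372.06 391.69 rows 164.31 177.56  model [370.49 162.63] [391.81 179.29]
red img 361.31 400.44 rows 208.69  model [359.91 174.2 ] [400.36 210.18]
```

Request:
carry_out --series '[[[-0.001,0,0.01],[0,0,0]],[[-0.001,0,0.02],[0,0,0]],[[-0.001,0,0.03],[0,0,0]],[[-0.001,0,0.04],[0,0,0]],[[-0.001,0,0.04],[0,0,0]]]'

```text
time: 6.35
tcp_pos: [0.5857, 0.1999, 0.0932]
tool_rot: [-3.141, -0.0, 1.688]
ft_force: [-0.1, 0.9, -2.5]
gripper_width: 0.0225
grasp_force: 79.6
```

```bash
python3 -c "
from h import *
plan(.586,.1998,.079,96.6)
"
```

```text
t 6.35 pos [0.5857 0.1999 0.0932] rot [-179.98   -0.     96.73] F [-0.1  0.9 -2.5] T [0.01 0.04 0.  ] w 0.0225 q6 0.09
shift [-0.0005  0.0012  0.0568] turn [-0.0004 -0.      0.0029]
```

Request:
carry_out --series '[[[0,0,0.01],[0,0,0]],[[0,0,0.02],[0,0,0]],[[0,0,0.03],[0,0,0]],[[0,0,0.035],[0,0,0]],[[0,0,0.035],[0,0,0]]]'

```text
time: 6.85
tcp_pos: [0.5859, 0.2, 0.0855]
tool_rot: [3.141, -0.0, 1.688]
ft_force: [-2.6, -1.1, 6.9]
gripper_width: 0.0224
grasp_force: 80.1
```

```bash
python3 -c "
from lat import *
f=shots('scene',2);plan(.586,.1998,.079,96.6);measure(f,bot.get_state())
"
```

```text
t 6.95 pos [0.5859 0.2    0.0857] rot [ 1.7995e+02 -1.0000e-02  9.6740e+01] F [-3.2 -0.8  6.8] T [-0.17  0.58 -0.02] w 0.0226 q6 0.09
shift [-0.0008  0.0001  0.0268] turn [ 0.0012 -0.0001  0.003 ]
bar img 371.81 391.56 rows 169.94 182.94  model [370.16 168.05] [391.32 184.69]
red img 361.19 400.44 rows 208.69  model [359.91 174.2 ] [400.36 210.18]
```

Request:
carry_out --series '[[[0,-0.003,0.007],[0,0,0]],[[0,-0.003,0.014],[0,0,0]],[[0,-0.003,0.021],[0,0,0]],[[0,-0.003,0.028],[0,0,0]],[[0,-0.003,0.028],[0,0,0]]]'

```text
time: 7.45
tcp_pos: [0.5859, 0.2, 0.0809]
tool_rot: [3.138, -0.0, 1.688]
ft_force: [-5.5, -2.0, 18.0]
gripper_width: 0.0223
grasp_force: 80.7
```

```bash
python3 -c "
from lat import *
f=shots('scene',2);plan(.586,.1998,.079,96.6);measure(f,bot.get_state())
"
```

```text
t 7.55 pos [0.5859 0.2    0.0809] rot [ 1.798e+02 -1.000e-02  9.674e+01] F [-4.9 -1.9 19. ] T [-0.41  1.19  0.04] w 0.0226 q6 0.09
shift [-0.0008  0.0004  0.0075] turn [ 0.0044 -0.0002  0.0031]
bar img 371.19 391.19 rows 171.31 184.06  model [370.08 169.47] [391.19 186.11]
red img 361.31 400.44 rows 208.69  model [359.91 174.2 ] [400.36 210.18]
```

Request:
carry_out --series '[[[0,-0.002,0],[0,0,0.15]],[[0,-0.002,0],[0,0,0.3]],[[0,-0.002,0],[0,0,0.45]],[[0,-0.002,0],[0,0,0.6]],[[0,-0.002,0],[0,0,0.6]]]'

```text
time: 8.05
tcp_pos: [0.5864, 0.1999, 0.0809]
tool_rot: [3.136, -0.003, 1.214]
ft_force: [-2.0, -1.4, 16.0]
gripper_width: 0.0223
grasp_force: 80.9
```

```bash
python3 -c "
from lat import *
f=shots('scene',1);plan(.586,.1998,.08,6.6)
u=proj(f,(.586,.2,.09)).astype(int);cv2.imwrite('pics/b.png',cv2.resize(f['pixels'][u[1]-35:u[1]+35,u[0]-35:u[0]+35,::-1],(500,500),interpolation=2))
"
```

```text
t 8.1 pos [0.5864 0.1999 0.0809] rot [ 1.797e+02 -1.700e-01  6.968e+01] F [-2.5 -0.7 15.2] T [-0.29  0.55 -0.08] w 0.0225 q6 0.56
shift [-0.0012 -0.0015  0.0036] turn [ 0.0039 -0.007   1.4018]
```

View pics/b.png

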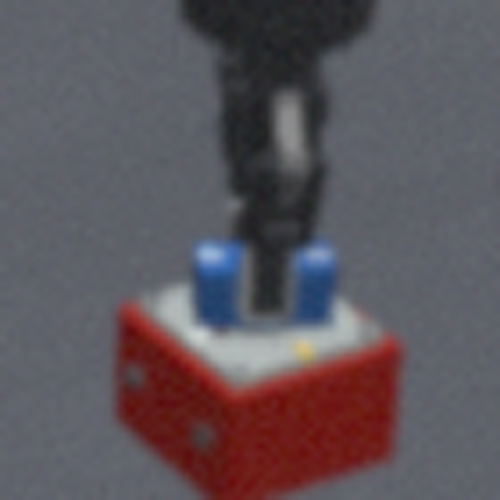

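The bar sits on the plate at about (265,320) in the crop and turns freely with the gripper.

Request:
carry_out --series '[[[0,0,0.002],[0,0,0.17]],[[0,0,0.002],[0,0,0.34]],[[0,0,0.002],[0,0,0.51]],[[0,0,0.002],[0,0,0.68]],[[0,0,0.002],[0,0,0.85]]]'

```text
time: 8.6
tcp_pos: [0.5867, 0.2002, 0.0809]
tool_rot: [3.139, -0.006, 0.544]
ft_force: [-2.4, -1.7, 18.3]
gripper_width: 0.0225
grasp_force: 81.1
```

```bash
python3 -c "
from h import *
plan(.586,.1998,.08,6.6)"
```

```text
t 8.6 pos [0.5867 0.2002 0.0809] rot [179.86  -0.36  31.19] F [-2.4 -1.7 18.3] T [-0.11  0.64  0.16] w 0.0225 q6 1.23
shift [-0.003  -0.0001  0.0035] turn [ 0.0012 -0.0086  0.5463]
```

Request:
carry_out --series '[[[-0.002,0,0.001],[0,-0.004,0.14]],[[-0.002,0,0.001],[0,-0.004,0.28]],[[-0.002,0,0.001],[0,-0.004,0.42]],[[-0.002,0,0.001],[0,-0.004,0.52]],[[-0.002,0,0.001],[0,-0.004,0.52]]]'

```text
time: 9.1
tcp_pos: [0.5865, 0.2001, 0.0808]
tool_rot: [-3.142, -0.005, 0.139]
ft_force: [-1.1, -0.7, 18.8]
gripper_width: 0.0224
grasp_force: 81.3
```

```bash
python3 -c "
from h import *
f=shots('scene',2)
plan(.586,.1998,.08,6.6)
u=proj(f,(.586,.2,.09)).astype(int);cv2.imwrite('pics/d.png',cv2.resize(f['pixels'][u[1]-35:u[1]+35,u[0]-35:u[0]+35,::-1],(500,500),interpolation=2))"
```

```text
t 9.2 pos [0.5865 0.2001 0.0808] rot [-180.     -0.26    8.06] F [-2.3 -0.9 18.3] T [ 0.05  0.45 -0.11] w 0.0221 q6 1.64
shift [-0.0021  0.0008  0.0031] turn [-0.0002 -0.0057  0.0325]
```

View pics/d.png

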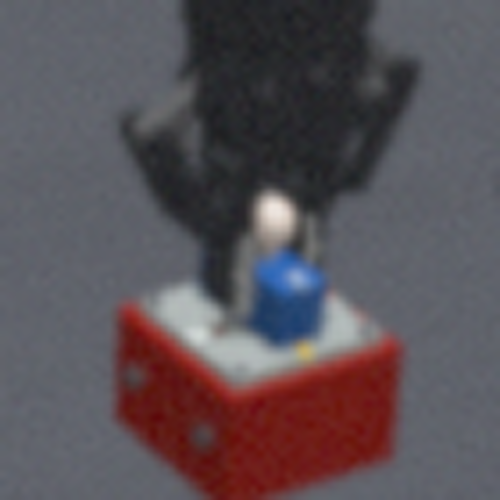

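The bar's near end at (290,300) points at the yellow mark at (305,350), flush on the plate. A last small turn should reach the stop, with a little more push.

Request:
carry_out --series '[[[0,0,0.002],[0,0,0.03]],[[0,0,0.003],[0,0,0.06]],[[0,0,0.003],[0,0,0.06]],[[0,0,0.003],[0,0,0.06]],[[0,0,0.003],[0,0,0.06]]]'

```text
time: 9.7
tcp_pos: [0.5866, 0.2005, 0.0807]
tool_rot: [-3.141, -0.005, 0.095]
ft_force: [-3.7, 0.9, 22.9]
gripper_width: 0.0223
grasp_force: 81.7
```

```bash
python3 -c "
from h import *
plan(.586,.1998,.08,6.6)"
```

```text
t 9.7 pos [0.5866 0.2005 0.0807] rot [-179.96   -0.31    5.41] F [-3.7  0.9 22.9] T [0.19 0.63 0.27] w 0.0223 q6 1.68
shift [-0.0027  0.0025  0.0029] turn [-0.0008 -0.0068 -0.0263]
```

```bash
python3 -c "
from h import *
print(bot.sign_off())"
```

```text
the job is handed in; nothing more can be done
None
```

The white-ball fitting is in the socket, twisted clockwise to the stop and still gripped at about 80 N. It is pressed down with about 23 N at what I measured as the fully-home height. I handed the job in at 9.7 s, but the hand-in returned no verdict.

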